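# Weigh a tub of bolts on the sprung hook scale

### The job

Weigh the tub of bolts: lift its carrier by the black grip and hang the carrier's bar in the twin hook of the blue bench scale. Ease it down slowly, keeping hold until the spring carries the whole weight, so that the red pointer neither drops nor springs back with a jump when you let go. Leave the carrier hanging free and still, without forcing the scale, and leave the other things on the bench alone.

Things in the scene. Friction and masses are not known exactly. Their poses are not given: they have to be found in the camera images.
- grip (a point): centre of the carrier's grip, an upright black block 22 x 22 mm, 38 mm tall, sides parallel to the carrier's x and y. z up, y along the bail bar. The loose carrier, alike either way round, is a steel cradle 74 mm (x) by 132 mm (y) holding an open white tub of bolts; its underside is 152 mm below this point. It weighs 0.25 to 0.85 kg, different every time.
- bail_bar (a point): middle of the carrier's bail bar, a round steel bar 7 mm thick along the carrier's y, 37 mm straight below the grip point, 115 mm above the underside, 68 mm above the tub's rim. It is free over 50 mm to each side; there it bends down into the two side legs, 62 mm out. A 10 mm stem joins it to the grip.
- hook_seat (a point): where the middle of the bail bar lies when hung: between the bottoms of V notches in two 8 mm steel prongs, 36 mm to each side along y; 235 mm above the bench when empty, moving down with the hook. x from front to back of the scale, y left, z up. The prongs come from behind: they rise 13 mm above the seat and run back 74 mm to a sliding block; in front and below all is free.
- hook_tips (a point): midway between the upturned front ends of the two prongs, at their top: 18 mm in front of the seat (-x) and 11 mm above it. So the bar comes in from the front at least 20 mm higher than the seat, prongs passing between bar and tub rim and inside the legs, and is then lowered.
- scale: blue bench scale fixed to the bench: base plate 12 mm thick, 130 mm wide, from 52 mm in front to 162 mm behind its origin, which lies on the bench straight under the hook seat. x from front to back, y left. Its column, 50 mm wide and 237 mm tall, and a white tick plate on its left begin 105 mm behind the seat.
- pointer (a joint): travel in m of hook and red pointer: 0 empty, growing downward, stop at 0.085. A lightly damped spring slide: starts at about 0.2 N, then 9 mm further down per newton (110 N/m). Faster than 60 mm/s up or down counts as a jump; letting go while the hand still bears, or pushes down, more than about 0.5 N makes one.
- measure: yellow tape measure, 40 x 80 x 66 mm, lying loose on the bench, to be left alone; origin at its underside
- sanding_block: brown sanding block, 65 x 100 x 28 mm, loose on the bench, to be left alone; origin at its underside
- driver: screwdriver with a yellow handle, 26 x 190 x 33 mm, loose on the bench, to be left alone; origin at its underside

How it is judged:
By the outcome, as a careful person would: the job done as asked, in the order asked, and still so for the second after the job is handed in, with the robot touching nothing.
It also fails if it takes over 72 s, if anything falls off the work surface, if the arm or the gripper's body presses on something with over 40 N, if the wrist force passes 120 N, or if a joint passes its speed limit or range.

### The arm

A 6-joint arm with a two-finger parallel gripper is mounted at the origin on a cart in front of the work surface, level with it; the furniture and walls round the work are solid. World frame = base frame: x ahead of the robot, y to its left, z up, the work surface at z = 0. Lengths are in mm, angles in rad, forces in N, time in s.
With the tool pointing down it reaches from about 350 to 975 mm from the base axis. Payload 7.1 kg.
Tool frame: the origin (TCP) lies at the centre of the arm's flange, where the gripper is bolted on; the fingertips stand 182 mm ahead of it and the grasp point (between the pads) lies 163 mm ahead of it; x points along the fingers, y is the direction in which the jaws open and shut, and the axes are right-handed (so a half turn about x gives the same grasp; the last joint's range is limited). The gripper opens to 88 mm and grips with 3 to 60 N. Pads are 20 mm wide; open, the fingers measure 115 mm over their backs; the gripper's body (75 mm by 178 mm) begins 61 mm behind the grasp point.
Start: joints at [-1.153, 0.423, 1.63, -0, 1.089, -0.019], TCP at [264.416, -566.295, 404.675] pointing down, gripper open.
Joint ranges: [-3, 3], [-0.9, 2.11], [0.09, 2.58], [-1.31, 4.45], [0.11, 2.69], [-2.54, 2.54]. Speed limits (rad/s): [2.39, 2.39, 3.01, 3.14, 3.14, 3.14].

### API

Orientations are given as a rotation vector (axis times angle).
In Python, from workcell import readout, viewer, workorder, models gives the robot as it stands. The module is installed in compiled form; this text tells all that it offers.
- The arm moves only by the tool apply_moves, never from a script. Its argument "commands" is a list that holds one entry, the list of rows, each a list of 4 numbers: the shift along the world's x, y, z in m, then the turn about the world's z in rad. A call has 1 to 8 rows; each row is the pose to reach, as a shift and turn from the pose commanded when the call began; what a row does not reach only later rows make up. A row lasts 1/8 s, in which the tool goes at most 62.5 mm and 10.7 degrees, less where a joint would pass 70% of its speed; a pose out of reach is approached as far as the arm can. A call with a gripper value outside its range is refused whole. "gripper" is the finger opening in m, from 0 to 0.0878, set as the call begins (left out, the last holds). The fingers move at their own pace and stop on an object; the grip force is fixed at half the most. Time passes only in rows, so rows that repeat a pose let the fingers close. It gives the time, the measured TCP pose, the force and the opening at its end, in the units of the state.
- readout.get_obs(): the state, without advancing time (a new reading comes with each control period).
- viewer.get_image(name): name is "side" or "top"; returns a dict with "color" (384x512x3 uint8, red, green, blue), "vertical_fov" (degrees; the focal length in pixels is half the picture's height over the tangent of half this angle, whatever the lens; pixels are square), "cx", "cy" (the principal point, pixels), "D" ([k1, k2, p1, p2, k3] as OpenCV has them; the pictures are not rectified), "rvec" (rotation vector, rad) and "tvec" (3), from world to camera coordinates, as OpenCV has them. Camera axes: x right, y down, z forward; pixel columns grow to the right and rows downward; lengths in mm; the calibration is good to about 2 mm. A picture is of the moment at which its call begins. There is no depth.
- workorder.close_job(): hands the job in, once; it reports no verdict.
Trained networks look in the newest picture that a camera, given by its name, has taken for a name from the list of things; names that differ only in an ending like _2 or _b are one class to them, and where a whole thing is asked for, a point or a joint stands for the part that bears it (a point fixed in the world has none). Each returns a list of dicts, best first, with "conf" (0 to 1); they miss things now and then, are a little off and sometimes report something else, mostly with a low value. They report only what shows in the picture. A call takes as long as a camera call.
- models.search_frame(camera, label): "position" ([x, y, z] in mm, in world coordinates, good to about 4 mm: the middle of the surface that is visible of it).
- models.place_of(camera, label): "position" ([x, y, z] in mm, in world coordinates, good to about 4 mm: a listed point, or the origin of a listed thing).
The state is a dict: "t": time; "qpos": joint angles; "qvel": joint speeds; "joint_torque": joint torques, N m; "ee_pos": TCP position; "orientation": TCP orientation; "ft_force": force on the tool from outside, world axes, zero at the start; "moment": the same for the moment, N m; "width": finger opening in mm.
Only numpy, scipy, OpenCV 4.12 (cv2) and the standard library are available. Lean on these libraries where they do the work, as an engineer would, in place of code of your own. Each camera call takes 0.05 s, during which the arm holds its last target.

## Working session

There is one attempt and no reset: what is moved stays moved. The work goes in short steps, Python scripts to look and compute and a tool call to move; the robot and the scene stay as the last step left them, time stands still between calls to the robot, and variables do not carry over. Pictures are saved under pics/ and viewed, and the job is handed in when it is done.

Besides the shell and the picture viewer there is one more tool, called after "Emit:" as a command line: name --argument value ..., lists and objects as JSON in quotes. apply_moves: Moves the arm, as the interface text tells. Its arguments: {"type":"object","properties":{"commands":{"type":"array","items":{"type":"array","items":{"type":"array","items":{"type":"number"}}}},"gripper":{"type":"number"}},"required":["commands"]}

```bash
mkdir -p pics
cat > h.py <<'E'
import numpy as np, cv2
from workcell import readout, viewer, workorder, models
def snap(n,f):
    im=viewer.get_image(n); cv2.imwrite(f'pics/{f}.png',cv2.cvtColor(im['color'],cv2.COLOR_RGB2BGR)); return im
def K(im):
    h=im['color'].shape[0]; f=h/2/np.tan(np.radians(im['vertical_fov'])/2)
    return np.array([[f,0,im['cx']],[0,f,im['cy']],[0,0,1.]])
def proj(im,P):
    p,_=cv2.projectPoints(np.array(P,float).reshape(-1,3),np.array(im['rvec'],float),np.array(im['tvec'],float),K(im),np.array(im['D'],float)); return p.reshape(-1,2)
def ray(im,uv):
    n=cv2.undistortPoints(np.array(uv,float).reshape(-1,1,2),K(im),np.array(im['D'],float)).reshape(-1,2)
    R=cv2.Rodrigues(np.array(im['rvec'],float))[0]; t=np.array(im['tvec'],float).ravel()
    d=np.c_[n,np.ones(len(n))]@R; return -R.T@t, d
def atz(im,uv,z):
    c,d=ray(im,uv); return c+d*((z-c[2])/d[:,2])[:,None]
E
python3 - <<'E'
from h import *
np.set_printoptions(precision=1,suppress=True)
for n in ['side','top']:
    im=snap(n,n+'0'); R=cv2.Rodrigues(np.array(im['rvec']))[0]; print(n,-R.T@np.array(im['tvec']).ravel(),im['vertical_fov'])
    for l in ['grip','bail_bar','hook_seat','hook_tips','scale','measure','sanding_block','driver']:
        print(l,[(np.array(d['position']),round(d['conf'],2)) for d in models.place_of(n,l)[:2]])
print(readout.get_obs())
E
```

```text
side [-70.  900.8 805. ] 43.99968496945423
grip [(array([ 577. , -224. ,  156.2]), 0.73), (array([357.3, 204.1,   0.2]), 0.65)]
bail_bar [(array([ 579.7, -222.5,  118. ]), 0.77)]
hook_seat [(array([582. , 132.5, 235.5]), 0.93), (array([ 578.5, -219.7,  115.1]), 0.22)]
hook_tips [(array([562.8, 132.8, 243.2]), 0.84)]
scale [(array([582.2, 135.6,  -0.9]), 0.9), (array([562.9, 133.2, 244.6]), 0.72)]
measure [(array([454.9,  -4.2,   2. ]), 0.85), (array([581.2, 136.8,  -0.7]), 0.64)]
sanding_block [(array([357.7, 203.6,   3.2]), 0.6)]
driver [(array([ 320.4, -160.6,    1.8]), 0.64)]
top [ 377.9  -30.3 1114.5] 57.58231403488992
grip [(array([ 579.1, -227.1,  149.2]), 0.57)]
bail_bar [(array([ 582.1, -225.4,  118. ]), 0.9)]
hook_seat [(array([577.8, 136.7, 237.6]), 0.65)]
hook_tips [(array([565.4, 134.1, 246.3]), 0.73)]
scale [(array([581.7, 134.1,   3.1]), 0.7)]
measure [(array([457.2,  -0.4,  -1.1]), 0.56)]
sanding_block [(array([357.6, 205.2,  -0.6]), 0.89)]
driver [(array([ 321.8, -163.5,   -3.2]), 0.6)]
{'t': 0.9, 'qpos': array([-1.2,  0.4,  1.6, -0. ,  1.1, -0. ]), 'qvel': array([-0.,  0., -0.,  0., -0., -0.]), 'joint_torque': array([  0. , -54.5, -27.4,   0.1,   0. ,  -0. ]), 'ee_pos': array([ 264.4, -566.3,  404.7]), 'orientation': array([ 2. ,  0.4, -2. ]), 'ft_force': array([-0.3, -0.6,  0.3]), 'moment': array([-0.,  0.,  0.]), 'width': 87.62245884655235}
```

View pics/side0.png

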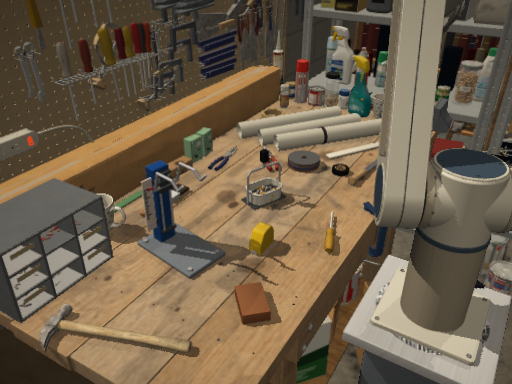

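View pics/top0.png

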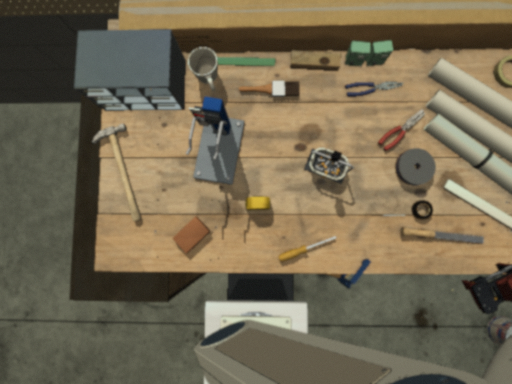

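Run:
```python
from h import *
for n in ['side','top']:
    i=cv2.imread(f'pics/{n}0.png'); im=viewer.get_image(n)
    for nm,P in [('c',(580,-225,135)),('s',(620,134,200))]:
        u,v=proj(im,P)[0].astype(int); s=75 if nm=='c' else 85
        c=i[max(0,v-s):v+s,max(0,u-s):u+s]; print(n,nm,max(0,u-s),max(0,v-s))
        cv2.imwrite(f'pics/{n}0{nm}.png',cv2.resize(c,None,fx=3.5,fy=3.5,interpolation=cv2.INTER_CUBIC))
o=readout.get_obs(); print(cv2.Rodrigues(o['orientation'])[0].round(3))
```

```text
side c 189 85
side s 92 104
top c 259 81
top s 119 51
[[ 0.     0.423 -0.906]
 [-0.    -0.906 -0.423]
 [-1.     0.    -0.   ]]
```

View pics/side0c.png

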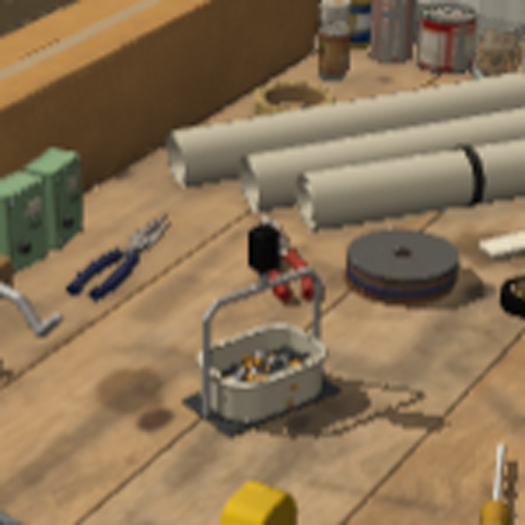

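View pics/side0s.png

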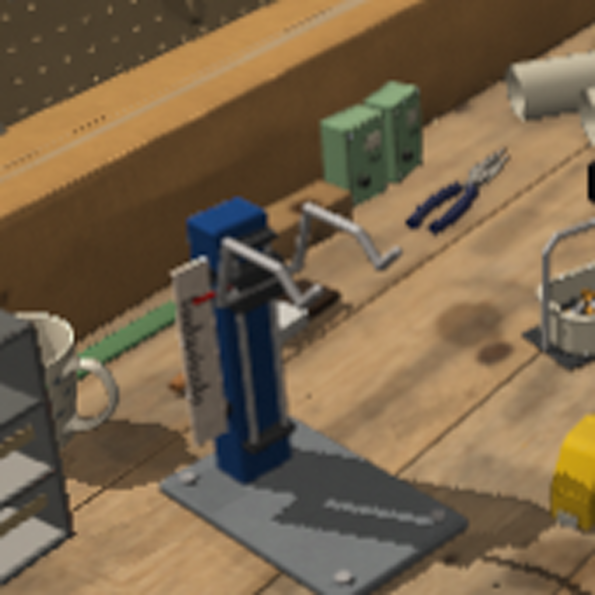

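View pics/top0c.png

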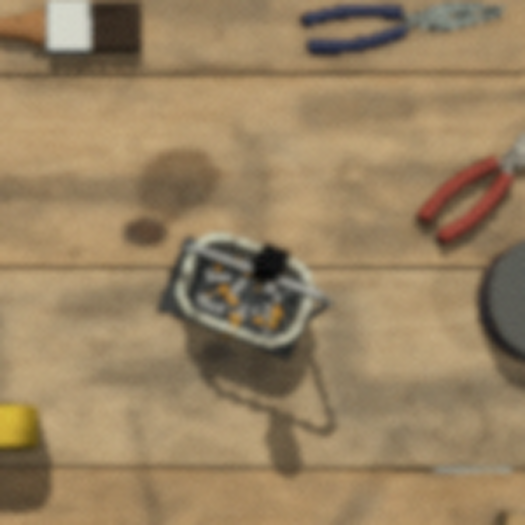

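View pics/top0s.png

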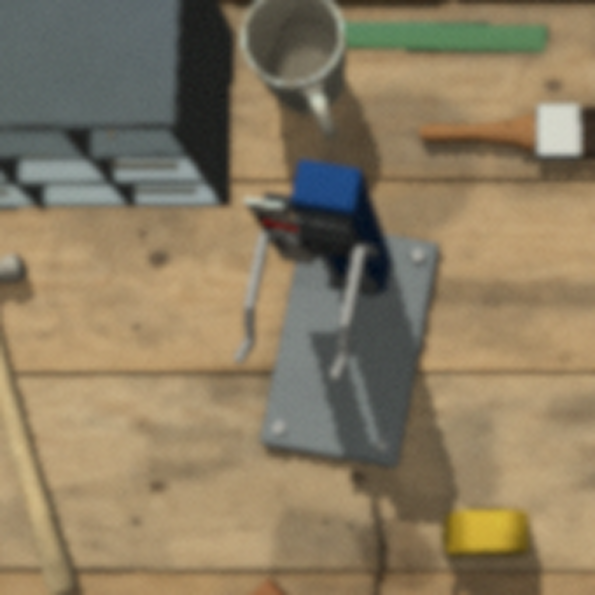

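Run:
```python
from h import *
np.set_printoptions(precision=1,suppress=True)
t=viewer.get_image('top'); s=viewer.get_image('side')
c=lambda l,o:[(x/3.5+o[0],y/3.5+o[1]) for x,y in l]
sc=(119,51); cc=(259,81)
b=atz(t,c([(262,446),(397,467),(438,243)],sc),10); print('base',b)
d=b[1]-b[0]; print('yaw front', np.degrees(np.arctan2(d[0],-d[1])),np.linalg.norm(d)); e=b[2]-b[1]; print(np.degrees(np.arctan2(e[1],e[0])),np.linalg.norm(e))
tp=atz(t,c([(240,358),(337,374)],sc),246); print('tips',tp,tp.mean(0)); d=tp[1]-tp[0]; print(np.degrees(np.arctan2(d[0],-d[1])),np.linalg.norm(d))
ts=atz(s,[(92+312/3.5,104+297/3.5),(92+393/3.5,104+255/3.5)],246); print('tips side',ts,ts.mean(0)); d=ts[1]-ts[0]; print(np.degrees(np.arctan2(d[0],-d[1])),np.linalg.norm(d))
for z,l in [(115,[(190,245),(325,300)]),]:
    p=atz(t,c(l,cc),z); d=p[1]-p[0]; print('bar',p,p.mean(0),np.degrees(np.arctan2(d[0],-d[1])),np.linalg.norm(d))
p=atz(t,c([(270,262)],cc),171); print('griptop',p)
p=atz(s,[(189+264/3.5,85+230/3.5)],171); print('griptop side',p)
q=atz(s,[(189+208/3.5,85+305/3.5),(189+318/3.5,85+274/3.5)],112); d=q[1]-q[0]; print('bar side',q,q.mean(0),np.degrees(np.arctan2(d[0],-d[1])),np.linalg.norm(d))
```

```text
base [[534.  198.9  10. ]
 [514.8  74.5  10. ]
 [724.6  39.   10. ]]
yaw front -8.75011533421219 125.82868897873655
-9.615873338112678 212.78989625549713
tips [[565.2 167.6 246. ]
 [553.3  96.5 246. ]] [559.2 132.1 246. ]
-9.475801123460842 72.03426729204148
tips side [[562.3 184.8 246. ]
 [551.3 111.3 246. ]] [556.8 148.  246. ]
-8.544501807507439 74.33549126595314
bar [[ 600.  -169.2  115. ]
 [ 554.  -279.5  115. ]] [ 577.  -224.3  115. ] -22.64997621675963 119.46750746641004
griptop [[ 574.1 -223.5  171. ]]
griptop side [[ 577.8 -221.2  171. ]]
bar side [[ 604.5 -172.6  112. ]
 [ 551.6 -274.3  112. ]] [ 578.1 -223.4  112. ] -27.493011903960113 114.57440516829271
```

```bash
cat >> h.py <<'E'
def over(n,f,scale=None,car=None,tip_z=246,seat=None,carz=0,half=70,k=4,center=None,pt=0):
    im=viewer.get_image(n); i=cv2.cvtColor(im['color'],cv2.COLOR_RGB2BGR)
    T=lambda pose,P:[(pose[0]+np.cos(pose[2])*p[0]-np.sin(pose[2])*p[1],pose[1]+np.sin(pose[2])*p[0]+np.cos(pose[2])*p[1],p[2]) for p in P]
    L=[]
    if scale is not None:
        b=[(-52,65,12),(-52,-65,12),(162,-65,12),(162,65,12)]; L+= [T(scale,[b[j],b[(j+1)%4]]) for j in range(4)]
        for y in (36,-36): L+=[T(scale,[(-18,y,246-pt),(0,y,231-pt)]),T(scale,[(0,y,231-pt),(12,y,248-pt)]),T(scale,[(12,y,248-pt),(74,y,248-pt)])]
    if car is not None:
        z=carz; b=[(-37,66,z),(-37,-66,z),(37,-66,z),(37,66,z)]; L+= [T(car,[b[j],b[(j+1)%4]]) for j in range(4)]
        L+=[T(car,[(0,-50,115+z),(0,50,115+z)])]
        for dz in (133,171): 
            b=[(-11,11,z+dz),(-11,-11,z+dz),(11,-11,z+dz),(11,11,z+dz)]; L+= [T(car,[b[j],b[(j+1)%4]]) for j in range(4)]
    u,v=proj(im,center)[0].astype(int); x0,y0=max(0,u-half),max(0,v-half)
    c=cv2.resize(i[y0:v+half,x0:u+half],None,fx=k,fy=k,interpolation=cv2.INTER_CUBIC)
    raw=c.copy()
    for l in L:
        p=((proj(im,l)-[x0,y0]+.5)*k).astype(int); cv2.line(c,tuple(map(int,p[0])),tuple(map(int,p[1])),(0,255,0),1)
    return c
E
python3 - <<'E'
from h import *
S=(580,132,np.radians(-9.3)); C=(577.5,-224,np.radians(-24.5))
r=[over(n,'',scale=S,center=(630,130,150),half=70,k=4) for n in('side','top')]
h=min(a.shape[0] for a in r); o=np.hstack([a[:h] for a in r]); print(o.shape); cv2.imwrite('pics/ovS.png',cv2.resize(o,(800,int(h*800/o.shape[1]))))
r=[over(n,'',car=C,center=(577,-224,80),half=40,k=10) for n in('side','top')]
cv2.imwrite('pics/ovC.png',cv2.resize(np.hstack(r),(800,400)))
E
```

```text
(560, 1120, 3)
```

View pics/ovS.png

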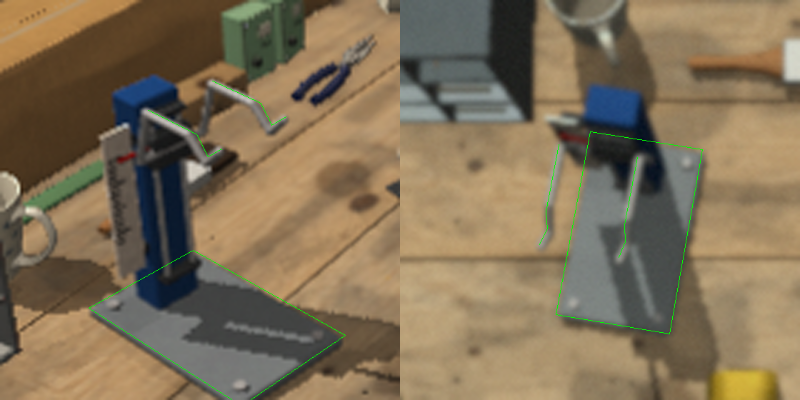

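View pics/ovC.png

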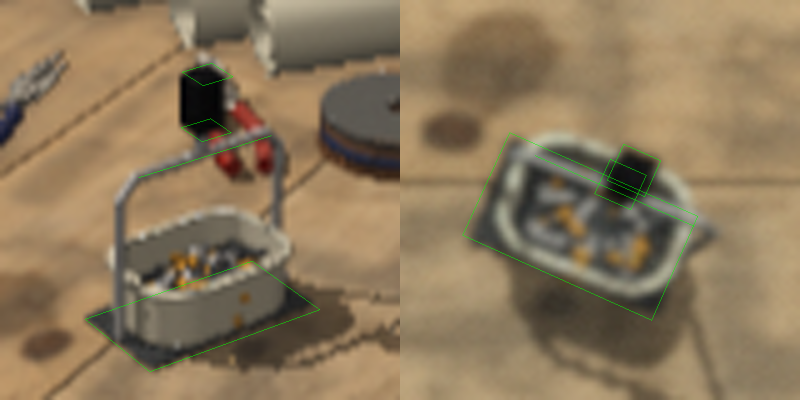

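Run:
```python
from h import *
rows=[]
for C in [(579,-228,-24),(582,-227,-22)]:
    C=(C[0],C[1],np.radians(C[2]))
    r=[over(n,'',car=C,center=(577,-224,80),half=40,k=10) for n in('side','top')]
    rows.append(cv2.resize(np.hstack(r)[150:650],(800,250)))
cv2.imwrite('pics/ovC2.png',np.vstack(rows))
```

```text
(no output)
```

View pics/ovC2.png

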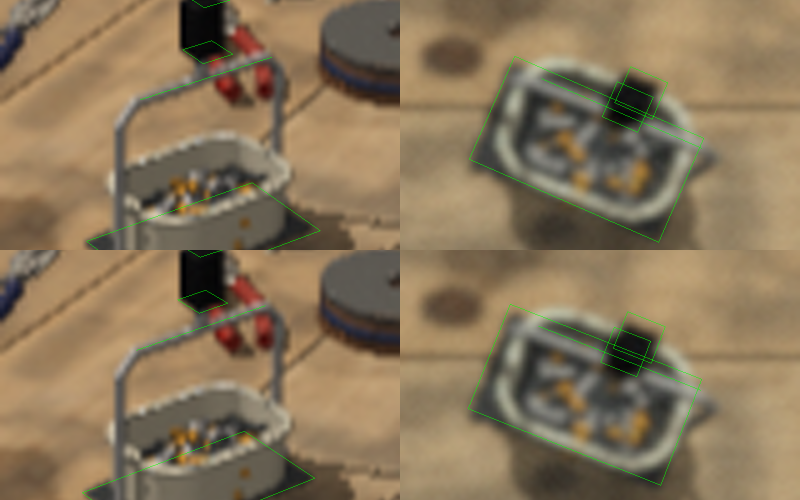

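Emit:
apply_moves --commands '[[[0.015,0.016,0,0.03],[0.045,0.048,0,0.1],[0.08,0.086,0,0.18],[0.118,0.126,0,0.27],[0.156,0.167,0,0.36],[0.194,0.208,0,0.45],[0.232,0.248,0,0.54],[0.265,0.284,0,0.62]]]' --gripper 0.07

```text
t: 2.5
ee_pos: [530.8, -279.3, 404.8]
orientation: [1.574, 0.924, -1.573]
ft_force: [0.6, -0.6, -0.4]
width: 69.9
```

Emit:
apply_moves --commands '[[[0.03,0.032,0,0.06],[0.045,0.048,0,0.09],[0.0515,0.055,0,0.104],[0.0515,0.055,0,0.104],[0.0515,0.055,0,0.104]]]'

```text
t: 3.12
ee_pos: [580.2, -228.2, 404.6]
orientation: [1.505, 0.986, -1.506]
ft_force: [0.4, -1.1, -0.4]
width: 69.9
```

Run:
```python
from h import *
np.set_printoptions(precision=1,suppress=True)
o=readout.get_obs(); print(o['t'],o['ee_pos'],cv2.Rodrigues(o['orientation'])[0].round(3),o['ft_force'],o['width'])
C=(581,-227.5,np.radians(-23.5))
r=[over(n,'',car=C,center=(577,-224,150),half=50,k=8) for n in('side','top')]
cv2.imwrite('pics/ap.png',cv2.resize(np.hstack(r),(800,400)))
```

```text
3.125 [ 580.2 -228.2  404.6] [[-0.   0.9 -0.4]
 [-0.  -0.4 -0.9]
 [-1.  -0.   0. ]] [ 0.4 -1.1 -0.4] 69.94769913611263
```

View pics/ap.png

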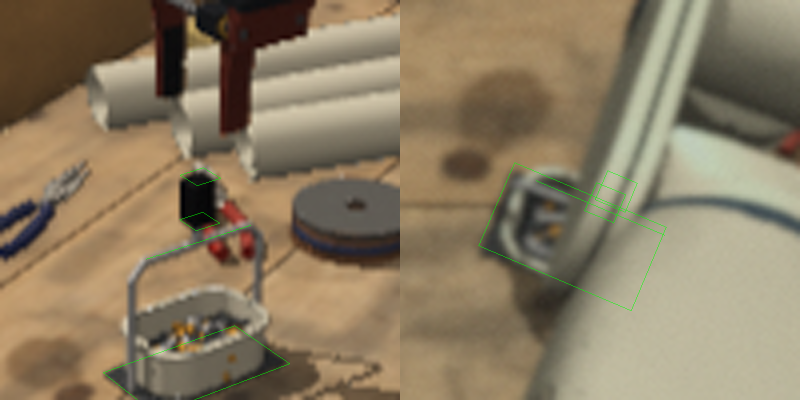

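Emit:
apply_moves --commands '[[[0,0,-0.015,0],[0,0,-0.035,0],[0,0,-0.055,0],[0,0,-0.072,0],[0,0,-0.083,0],[0,0,-0.0885,0],[0,0,-0.0885,0],[0,0,-0.0885,0]]]'

```text
t: 4.22
ee_pos: [581.2, -227.4, 316.8]
orientation: [1.505, 0.986, -1.504]
ft_force: [-0.3, 0.8, 0.1]
width: 70.1
```

Run:
```python
from h import *
np.set_printoptions(precision=2,suppress=True)
f=[]
for k in range(4): im=viewer.get_image('side'); o=readout.get_obs(); f.append(o['ft_force'])
print(o['t'],o['ee_pos'],np.array(f))
C=(581,-227.5,np.radians(-23.5))
cv2.imwrite('pics/ap2.png',over('side','',center=(577,-224,150),half=45,k=8))
```

```text
4.425 [ 581.03 -227.34  316.68] [[ 0.05  0.75 -0.21]
 [ 0.14  0.07 -0.01]
 [-0.1  -0.11  1.15]
 [-0.63 -0.66 -0.95]]
```

View pics/ap2.png

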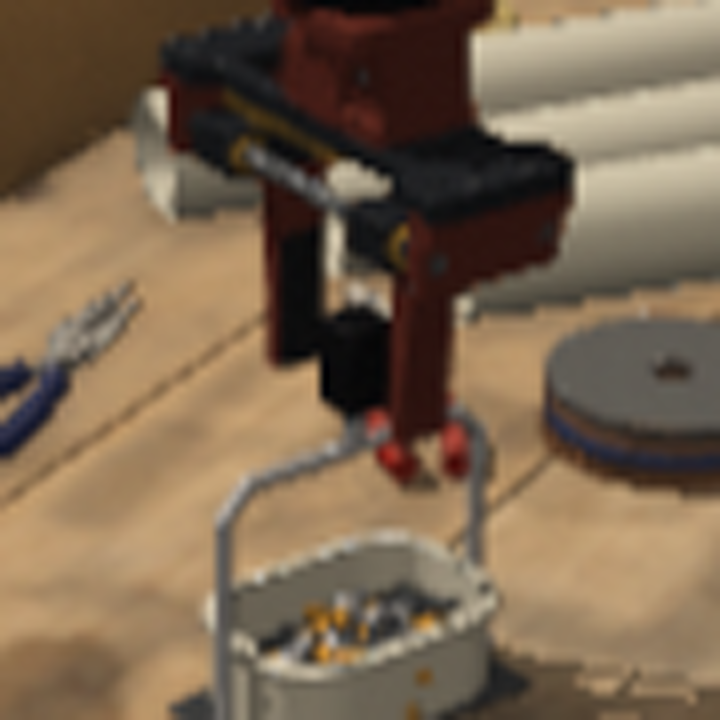

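Emit:
apply_moves --commands '[[[0,0,0,0],[0,0,0,0],[0,0,0,0],[0,0,0,0],[0,0,0,0],[0,0,0,0]]]' --gripper 0.0

```text
t: 5.22
ee_pos: [580.7, -227.2, 315.9]
orientation: [1.504, 0.987, -1.505]
ft_force: [-1.0, 0.4, -0.9]
width: 21.5
```

Run:
```python
from h import *
np.set_printoptions(precision=2,suppress=True)
o=readout.get_obs(); print(o['t'],o['ee_pos'],o['ft_force'],o['moment'],o['width'])
C=(581,-227.5,np.radians(-23.5))
cv2.imwrite('pics/ap3.png',over('side','',car=C,center=(577,-224,100),half=45,k=8))
```

```text
5.225 [ 580.7  -227.19  315.93] [-1.05  0.43 -0.93] [0.18 0.01 0.02] 21.540913342874955
```

View pics/ap3.png

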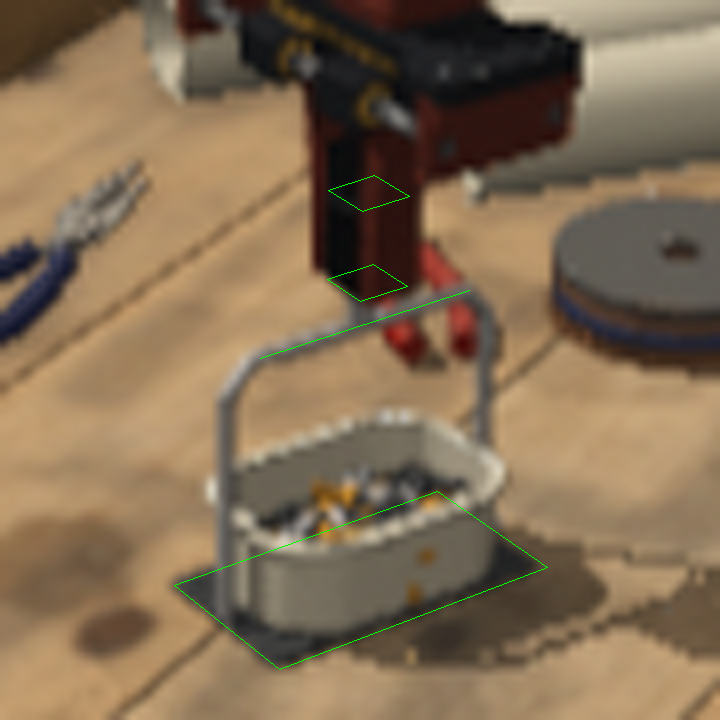

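Emit:
apply_moves --commands '[[[0,0,0.004,0],[0,0,0.014,0],[0,0,0.032,0],[0,0,0.056,0],[0,0,0.082,0],[0,0,0.108,0],[0,0,0.132,0],[0,0,0.148,0]]]'

```text
t: 6.28
ee_pos: [580.9, -227.3, 466.7]
orientation: [1.505, 0.984, -1.503]
ft_force: [-0.4, -0.2, -5.0]
width: 21.7
```

Emit:
apply_moves --commands '[[[0,0,0.007,0],[0,0,0.01,0],[0,0,0.01,0],[0,0,0.01,0]]]'

```text
t: 6.78
ee_pos: [580.8, -227.3, 473.3]
orientation: [1.504, 0.988, -1.506]
ft_force: [-0.7, -0.3, -5.5]
width: 21.9
```

Run:
```python
from h import *
np.set_printoptions(precision=2,suppress=True)
f=[]
for k in range(8):
    im=viewer.get_image('side'); o=readout.get_obs(); f.append(o['ft_force'])
f=np.array(f);print(o['t'],o['ee_pos'],o['width'],f.mean(0),f[:,2],o['moment'])
p=o['ee_pos']; C=(p[0],p[1],np.radians(-23.5)); 
r=[over(n,'',car=C,carz=p[2]-315,center=(p[0],p[1],p[2]-200),half=50,k=8) for n in('side','top')]
cv2.imwrite('pics/lift.png',cv2.resize(np.hstack(r),(800,400)))
```

```text
7.175 [ 580.92 -227.3   474.09] 21.92444368053608 [ 0.04 -0.13 -5.24] [-5.3  -5.75 -5.57 -5.69 -5.3  -4.99 -4.68 -4.61] [-0.07 -0.04 -0.05]
```

View pics/lift.png

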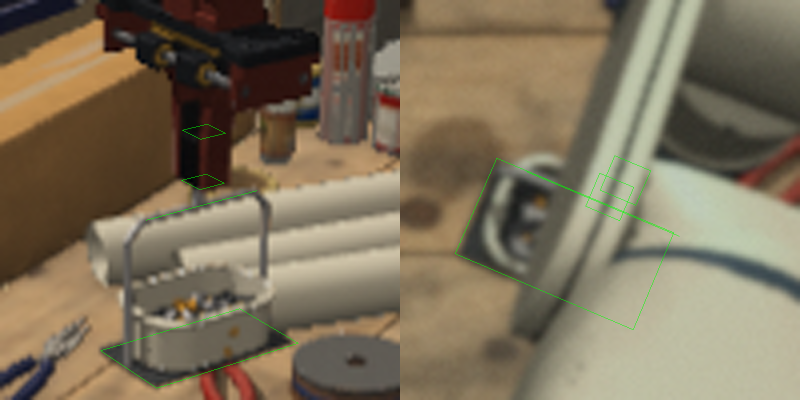

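Emit:
apply_moves --commands '[[[-0.002,0.006,0,0],[-0.007,0.022,0,0.01],[-0.014,0.046,0,0.03],[-0.022,0.075,0,0.05],[-0.031,0.105,0,0.07],[-0.04,0.136,0,0.09],[-0.049,0.167,0,0.11],[-0.058,0.198,0,0.13]]]'

```text
t: 8.28
ee_pos: [521.6, -27.0, 474.4]
orientation: [1.411, 1.065, -1.411]
ft_force: [0.6, -0.1, -5.2]
width: 21.8
```

Emit:
apply_moves --commands '[[[-0.009,0.031,0,0.02],[-0.018,0.062,0,0.04],[-0.026,0.092,0,0.06],[-0.033,0.12,0,0.08],[-0.038,0.145,0,0.1],[-0.041,0.163,0,0.11],[-0.042,0.173,0,0.116],[-0.042,0.177,0,0.118]]]'

```text
t: 9.28
ee_pos: [480.7, 148.2, 474.2]
orientation: [1.327, 1.128, -1.327]
ft_force: [0.8, -0.7, -5.4]
width: 22.1
```

Emit:
apply_moves --commands '[[[0,0,0,0],[0,0,0,0],[0,0,0,0]]]'

```text
t: 9.65
ee_pos: [481.0, 147.2, 474.1]
orientation: [1.328, 1.128, -1.328]
ft_force: [0.3, -0.6, -4.4]
width: 21.9
```

```bash
cat > st.py <<'E'
from h import *
import sys
np.set_printoptions(precision=2,suppress=True)
N=int(sys.argv[2]); f=[]
for k in range(N):
    im=viewer.get_image('side'); o=readout.get_obs(); f.append(o['ft_force'])
f=np.array(f); p=o['ee_pos']; y=cv2.Rodrigues(o['orientation'])[0][:,1]; a=np.arctan2(y[1],y[0])
print(o['t'],p,'yaw',np.degrees(a),o['width'],f.mean(0),f[:,2],o['moment'])
S=(580,132,np.radians(-9.3)); pt=float(sys.argv[3]) if len(sys.argv)>3 else 0
dx=p[:2]-np.array(S[:2]); c,s=np.cos(S[2]),np.sin(S[2]); print('in scale frame x,y',c*dx[0]+s*dx[1],-s*dx[0]+c*dx[1],'bar z',p[2]-201)
C=(p[0],p[1],a)
r=[over(n,'',scale=S,pt=pt,car=C,carz=p[2]-316,center=(555,135,200),half=60,k=8) for n in('side','top')]
cv2.imwrite(f'pics/{sys.argv[1]}.png',cv2.resize(np.hstack([q[:960,:960] for q in r]),(800,400)))
r=over('side','',center=(555,135,220),half=50,k=7); cv2.imwrite(f'pics/{sys.argv[1]}r.png',r)
E
python3 st.py front 4
```

```text
9.85 [480.97 147.51 474.16] yaw -9.304486112412764 22.012816400914506 [ 0.19 -0.25 -5.5 ] [-5.78 -5.31 -5.73 -5.16] [-0.08 -0.1   0.02]
in scale frame x,y -100.23888842360009 -0.6962392828255926 bar z 273.16274601414943
```

View pics/front.png

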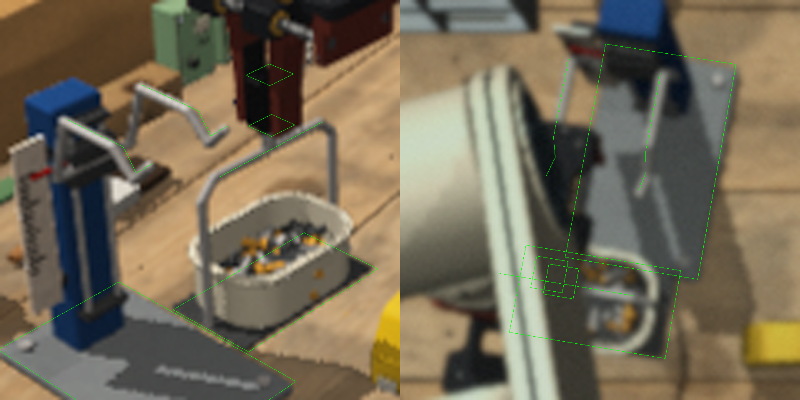

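View pics/frontr.png

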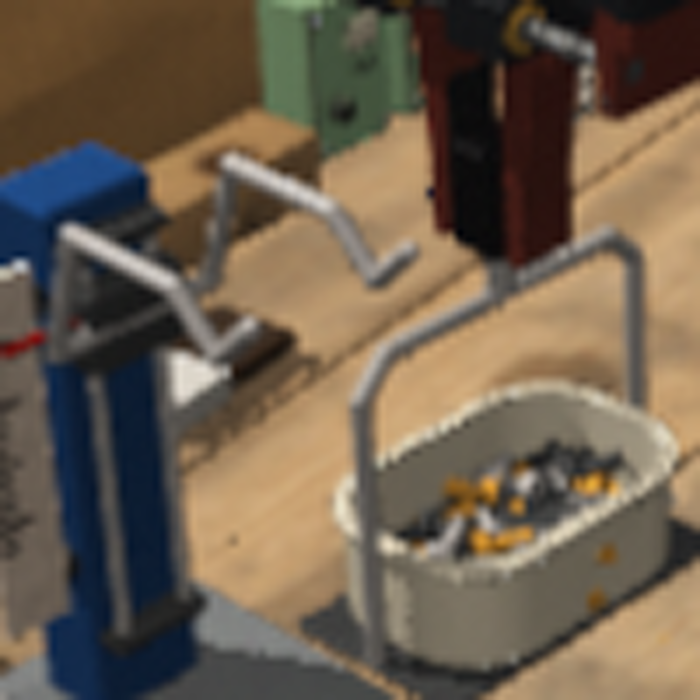

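Emit:
apply_moves --commands '[[[0.006,-0.001,0,0],[0.018,-0.003,0,0],[0.034,-0.0055,0,0],[0.052,-0.0085,0,0],[0.07,-0.0115,0,0],[0.085,-0.014,0,0],[0.094,-0.0155,0,0],[0.099,-0.0155,0,0]]]'

```text
t: 11.0
ee_pos: [580.4, 132.1, 473.9]
orientation: [1.327, 1.128, -1.328]
ft_force: [0.6, 0.2, -4.5]
width: 21.7
```

Emit:
apply_moves --commands '[[[0,0,0,0],[0,0,0,0],[0,0,0,0]]]'

```text
t: 11.38
ee_pos: [579.6, 132.3, 474.3]
orientation: [1.327, 1.128, -1.327]
ft_force: [0.1, -0.1, -6.0]
width: 21.8
```

```bash
python3 st.py over 4
python3 - <<'E'
from h import *
np.set_printoptions(precision=1,suppress=True)
for n in ('side','top'):
  viewer.get_image(n)
  for l in ['grip','bail_bar','hook_seat','hook_tips']:
    print(n,l,[(np.array(d['position']),round(d['conf'],2)) for d in models.place_of(n,l)[:2]])
E
```

```text
11.575 [579.78 132.27 474.27] yaw -9.275418896712372 21.818619023177256 [ 0.39 -0.3  -5.7 ] [-5.75 -5.49 -5.93 -5.61] [ 0.02 -0.06 -0.02]
in scale frame x,y -0.2627580245695576 0.2259792486746426 bar z 273.27097894917625
side grip [(array([580.6, 135.4, 313.1]), 0.76), (array([583.2, 130.6, 236.3]), 0.58)]
side bail_bar [(array([577.7, 135.8, 276.5]), 0.67)]
side hook_seat [(array([580.6, 130.4, 236.7]), 0.87)]
side hook_tips [(array([558.5, 132.9, 245.8]), 0.64)]
top grip [(array([580.6, 133. ,  -0. ]), 0.46), (array([583.2, 135.7, 273. ]), 0.33)]
top bail_bar [(array([581.9, 132.5, 275.9]), 0.73), (array([460.2,  -3.4,   2.3]), 0.32)]
top hook_seat [(array([576.7, 133.3, 238.1]), 0.52), (array([579.7, 133.3, 275.7]), 0.41)]
top hook_tips []
```

View pics/over.png

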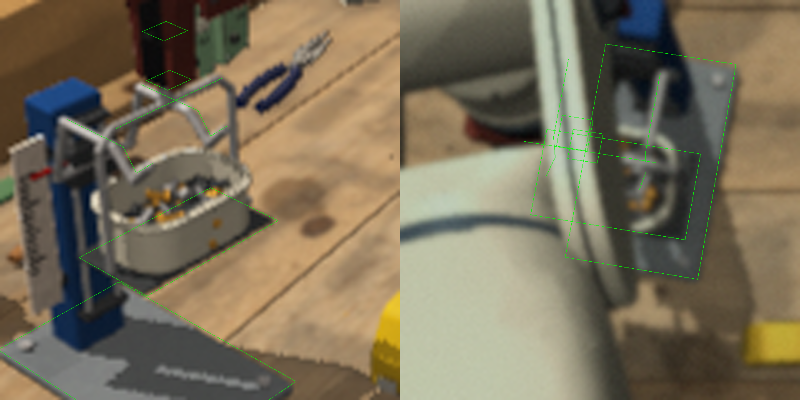

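View pics/overr.png

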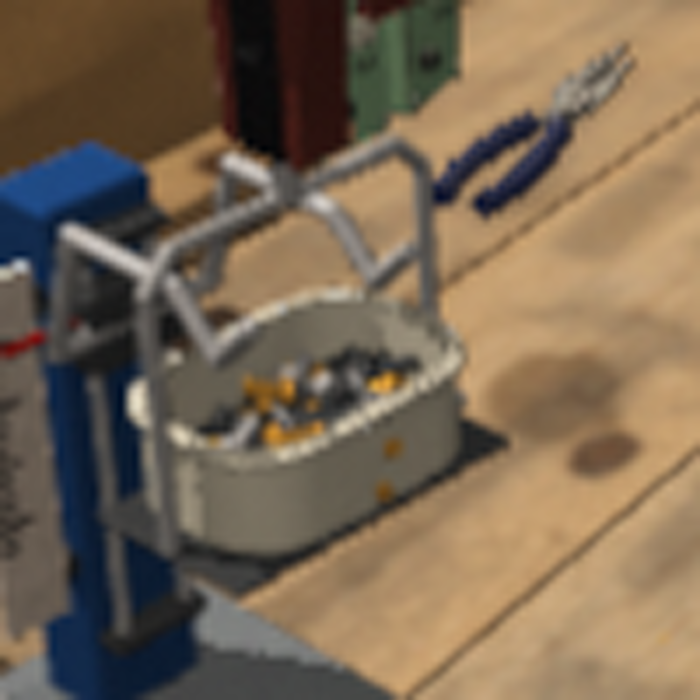

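Emit:
apply_moves --commands '[[[0,0,-0.004,0],[0,0,-0.009,0],[0,0,-0.015,0],[0,0,-0.02,0],[0,0,-0.025,0],[0,0,-0.029,0],[0,0,-0.032,0],[0,0,-0.032,0]]]'

```text
t: 13.22
ee_pos: [579.9, 132.2, 441.9]
orientation: [1.327, 1.128, -1.328]
ft_force: [0.4, 0.4, -5.0]
width: 22.0
```

```bash
python3 st.py low1 5
```

```text
13.475 [579.97 132.21 442.39] yaw -9.282979670447567 21.6341851557358 [ 0.16  0.25 -5.57] [-5.19 -5.75 -5.05 -5.82 -6.05] [-0.01 -0.06  0.03]
in scale frame x,y -0.06123880322103811 0.19803461296853153 bar z 241.3917528566057
```

View pics/low1r.png

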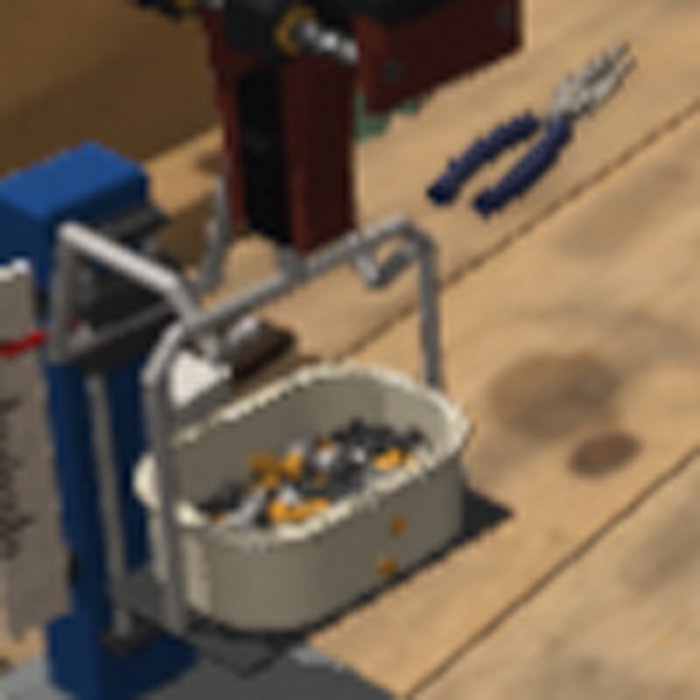

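Emit:
apply_moves --commands '[[[0,0,-0.003,0],[0,0,-0.006,0],[0,0,-0.009,0],[0,0,-0.012,0],[0,0,-0.015,0],[0,0,-0.018,0],[0,0,-0.02,0],[0,0,-0.02,0]]]'

```text
t: 14.62
ee_pos: [580.0, 132.2, 422.2]
orientation: [1.328, 1.128, -1.327]
ft_force: [0.0, 0.5, -4.1]
width: 21.8
```

```bash
python3 st.py low2 6 14
```

```text
14.925 [579.97 132.25 422.32] yaw -9.278197513344166 21.935189127472604 [ 0.83 -0.22 -3.63] [-3.42 -3.44 -4.18 -3.84 -3.48 -3.43] [ 0.05 -0.26 -0.08]
in scale frame x,y -0.0733305922605379 0.23630902059124542 bar z 221.31817769462555
```

View pics/low2r.png

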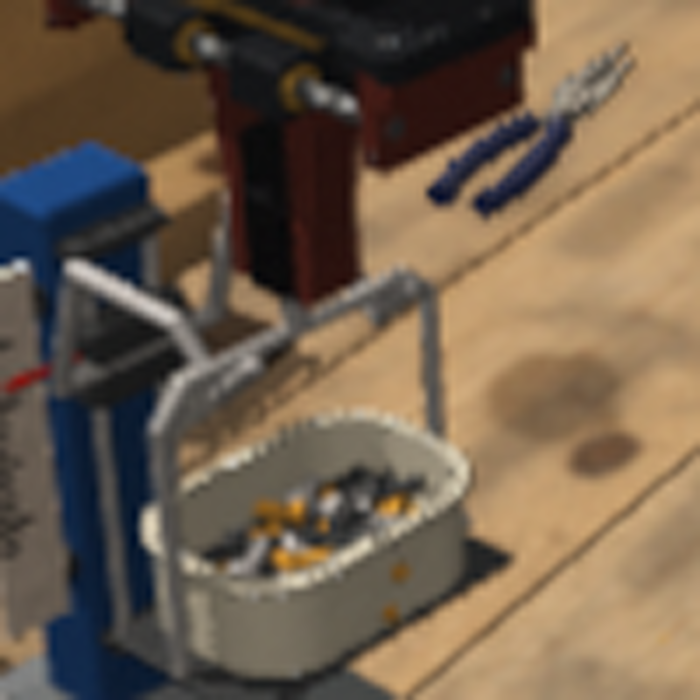

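Emit:
apply_moves --commands '[[[0,0,-0.002,0],[0.0005,0,-0.004,0],[0.001,0,-0.006,0],[0.001,0,-0.008,0],[0.001,0,-0.01,0],[0.001,0,-0.012,0],[0.001,0,-0.012,0]]]'

```text
t: 15.95
ee_pos: [580.8, 132.2, 410.0]
orientation: [1.327, 1.128, -1.328]
ft_force: [0.2, 0.8, -2.4]
width: 21.7
```

```bash
python3 st.py low3 10 26
```

```text
16.45 [580.86 132.19 410.16] yaw -9.2847115853034 21.765535350772804 [-0.85  0.16 -2.44] [-3.16 -2.18 -2.46 -2.72 -1.79 -3.33 -2.2  -2.04 -2.17 -2.31] [-0.01  0.15 -0.03]
in scale frame x,y 0.8187174410567788 0.3315354623979859 bar z 209.1567044721068
```

Emit:
apply_moves --commands '[[[-0.0005,0,-0.002,0],[-0.0005,0,-0.005,0],[-0.0005,0,-0.008,0],[-0.0005,0,-0.011,0],[-0.0005,0,-0.014,0],[-0.0005,0,-0.017,0],[-0.0005,0,-0.019,0],[-0.0005,0,-0.019,0]]]'

```text
t: 17.6
ee_pos: [580.6, 132.2, 391.2]
orientation: [1.328, 1.128, -1.327]
ft_force: [1.0, -0.6, -2.0]
width: 22.0
```

```bash
python3 st.py low4 30 45
```

```text
19.1 [580.5  132.19 391.22] yaw -9.284780911252387 21.898419399017893 [ 2.64 -0.28 -0.5 ] [-0.99 -0.38 -0.3  -0.29 -0.64 -0.86 -0.36  0.11 -0.31 -0.16 -1.23 -0.37
 -1.21  0.6  -0.65 -0.2  -0.43 -0.09 -1.73 -0.31 -0.46 -0.89  0.25 -0.95
  1.05 -1.07 -1.15 -0.63 -1.   -0.3 ] [-0.04 -0.75 -0.12]
in scale frame x,y 0.45718376373249253 0.2712908373315258 bar z 190.21621481005167
```

View pics/low4r.png

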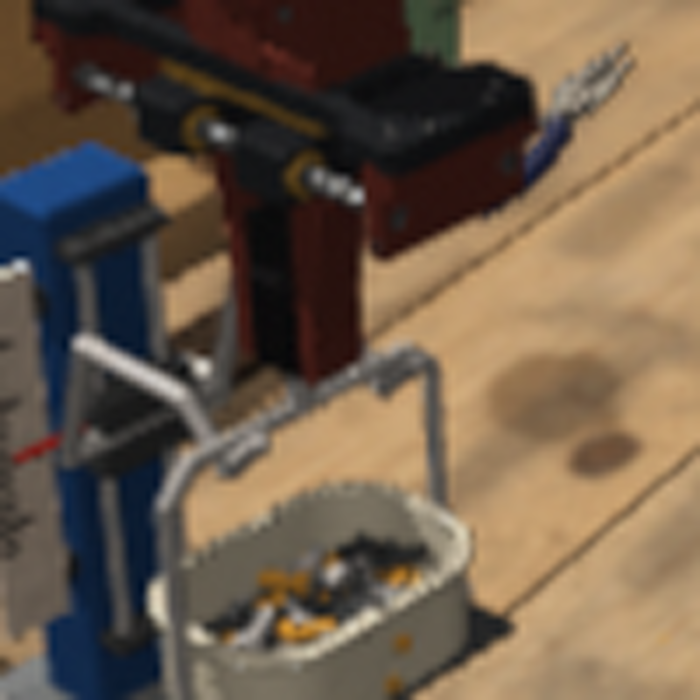

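Emit:
apply_moves --commands '[[[0.0001,0,-0.0007,0],[0.0002,0,-0.0015,0],[0.0003,0,-0.0025,0],[0.0003,0,-0.0035,0],[0.0003,0,-0.0035,0],[0.0003,0,-0.0035,0]]]'

```text
t: 20.0
ee_pos: [580.6, 132.2, 387.6]
orientation: [1.327, 1.128, -1.328]
ft_force: [2.2, 0.4, -0.4]
width: 21.9
```

```bash
python3 st.py low5 30 48
```

```text
21.5 [580.7  132.23 387.67] yaw -9.279827614365413 21.813378948706504 [1.72 0.28 0.11] [ 0.12 -0.22 -0.47 -0.33  0.49  0.61 -0.16  1.14  1.26  0.4   0.48 -0.08
  0.07 -0.03 -0.66 -0.69  0.12 -0.59 -0.24 -0.18 -0.14  1.03  0.78 -0.98
  0.33  0.23  0.74 -0.22  0.15  0.46] [ 0.06 -0.41 -0.17]
in scale frame x,y 0.6527887367538371 0.3387292479130343 bar z 186.67011957776032
```

Emit:
apply_moves --commands '[[[0.0002,0,0,0],[0.0004,0,0,0],[0.0005,0,0,0],[0.0005,0,0,0]]]'

```text
t: 22.15
ee_pos: [581.0, 132.2, 387.5]
orientation: [1.327, 1.129, -1.328]
ft_force: [-1.2, 1.4, -0.8]
width: 21.6
```

```bash
python3 st.py low6 30 48
```

```text
23.65 [581.1  132.21 387.61] yaw -9.280525487456497 21.6464144071323 [-3.21  0.64 -0.04] [-0.06 -0.12 -0.   -0.1  -1.29  0.24  0.18  0.18  0.08 -0.01  0.22  0.85
 -1.04  0.03 -0.14  0.25  0.29 -0.14  1.03 -0.07  0.39 -0.33  0.49 -0.29
 -0.09 -0.49  0.1  -1.16  0.15 -0.46] [ 0.06  0.91 -0.19]
in scale frame x,y 1.0523942640362707 0.3894833726670129 bar z 186.6099582154664
```

Emit:
apply_moves --commands '[[[-0.0001,0,0,0],[-0.00025,0,0,0],[-0.00025,0,0,0]]]'

```text
t: 24.18
ee_pos: [581.0, 132.2, 387.7]
orientation: [1.328, 1.128, -1.327]
ft_force: [-4.8, -0.3, 0.0]
width: 21.8
```

```bash
python3 st.py low7 30 48
```

```text
25.675 [580.97 132.19 387.7 ] yaw -9.280069560868982 21.69296356509281 [-4.27  0.36 -0.05] [-0.21  0.07 -0.36 -0.02 -0.48  0.59  0.59  0.51 -0.44  0.24 -1.12  0.6
  0.63 -0.28  0.31 -0.2  -0.39  0.02 -0.18 -0.09 -0.64 -0.59 -0.09 -0.33
  0.38 -0.34 -0.63  0.52  0.03  0.49] [ 0.02  0.79 -0.24]
in scale frame x,y 0.9297696415448294 0.34881066613254397 bar z 186.69709360091332
```

View pics/low7r.png

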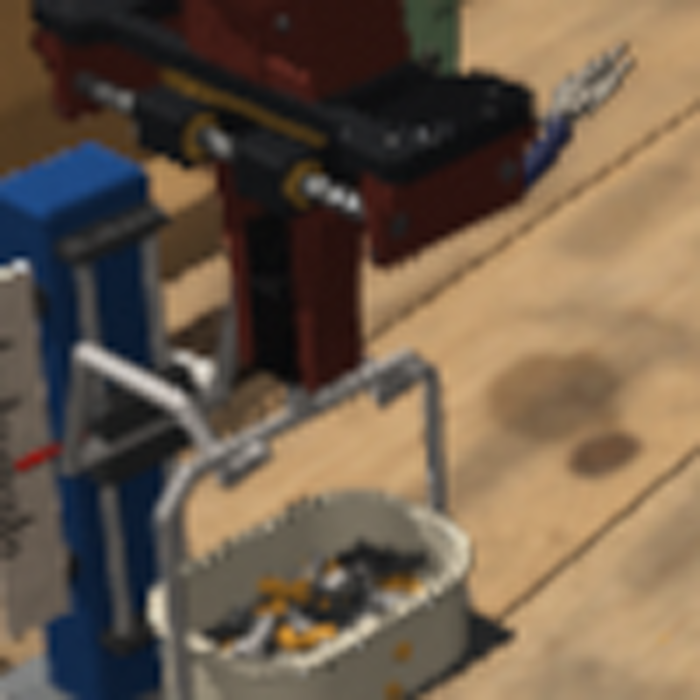

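Emit:
apply_moves --commands '[[[-0.0002,0,0,0],[-0.0003,0,0,0],[-0.0003,0,0,0]]]'

```text
t: 26.2
ee_pos: [580.8, 132.2, 387.8]
orientation: [1.328, 1.128, -1.327]
ft_force: [-2.7, 0.6, -0.7]
width: 21.8
```

```bash
sed -i "s/f\[:,2\],o/f[:,2].reshape(-1,5).mean(1),'fx',f[:,0].reshape(-1,5).mean(1),o/" st.py; python3 st.py low8 30 48
```

```text
27.7 [580.75 132.19 387.72] yaw -9.28228164100343 21.843116434901766 [-1.44  0.04 -0.07] [ 0.07 -0.49 -0.04  0.13  0.04 -0.13] fx [-3.12 -2.01 -1.8  -0.92 -0.53 -0.28] [ 0.02 -0.   -0.17]
in scale frame x,y 0.7071644178165184 0.30987140864877066 bar z 186.7192944955442
```

Emit:
apply_moves --commands '[[[0,0,0,0],[0,0,0,0],[0,0,0,0],[0,0,0,0]]]' --gripper 0.05

```text
t: 28.35
ee_pos: [580.7, 132.2, 387.7]
orientation: [1.328, 1.128, -1.327]
ft_force: [-0.1, -0.3, 1.1]
width: 49.8
```

```bash
python3 st.py rel 10 48
```

```text
28.85 [580.68 132.17 387.66] yaw -9.288578970374928 49.92199886741147 [-0.15  0.01  0.16] [ 0.44 -0.12] fx [-0.08 -0.22] [-0.01 -0.07  0.01]
in scale frame x,y 0.6393354096039962 0.2788541456545188 bar z 186.65862221304752
```

View pics/relr.png

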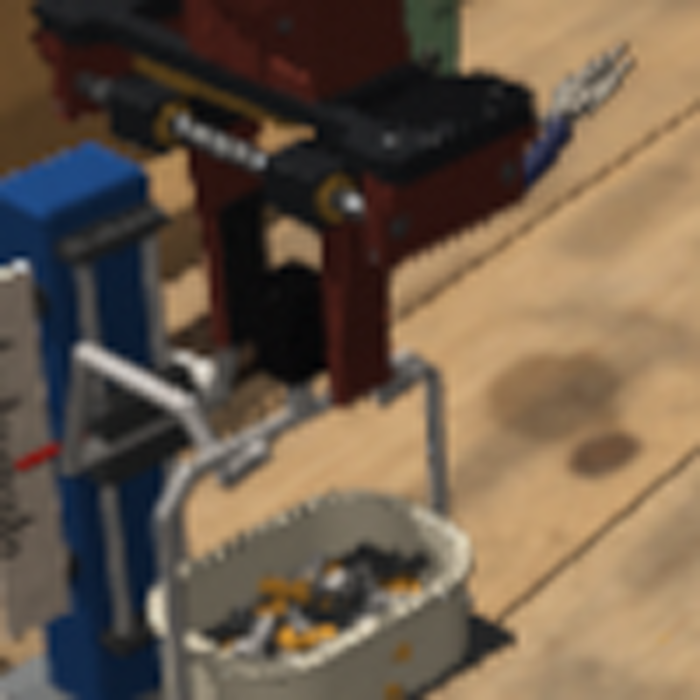

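Emit:
apply_moves --commands '[[[0,0,0.003,0],[0,0,0.01,0],[0,0,0.02,0],[0,0,0.035,0],[0,0,0.055,0],[0,0,0.08,0],[0,0,0.105,0],[0,0,0.125,0]]]'

```text
t: 30.0
ee_pos: [580.6, 132.2, 515.0]
orientation: [1.329, 1.127, -1.326]
ft_force: [0.9, 0.4, 0.8]
width: 49.8
```

Emit:
apply_moves --commands '[[[0,0,0.015,0],[0,0,0.025,0],[0,0,0.025,0],[0,0,0.025,0],[0,0,0.025,0],[0,0,0.025,0]]]'

```text
t: 30.75
ee_pos: [580.7, 132.2, 537.1]
orientation: [1.327, 1.129, -1.328]
ft_force: [-0.1, -0.2, -1.1]
width: 49.9
```

```bash
python3 st.py fin1 5 48; python3 -c "
from h import *
for k in range(10): viewer.get_image('side')
"; python3 st.py fin2 5 48; python3 -c "
import cv2,numpy as np
a=cv2.imread('pics/fin1r.png').astype(int);b=cv2.imread('pics/fin2r.png').astype(int);d=abs(a-b).max(2);print(d.max(),d.mean())
c=cv2.imread('pics/relr.png').astype(int);d=abs(a-c).max(2);print(d[350:].mean())"
```

```text
31.0 [580.67 132.22 537.58] yaw -9.279277310207943 49.87102597386908 [-0.12 -0.07 -0.23] [-0.23] fx [-0.12] [-0.03 -0.05  0.02]
in scale frame x,y 0.6297456756025186 0.3220357235239715 bar z 336.57789059027834
31.9 [580.65 132.2  537.7 ] yaw -9.282099191267118 49.87711885936328 [ 0.1  -0.13 -0.  ] [-0.] fx [0.1] [-0.01 -0.03 -0.06]
in scale frame x,y 0.6083087836177046 0.29897343298762424 bar z 336.69569997258316
4 0.9022836734693878
2.7903673469387753
```

View pics/fin2r.png

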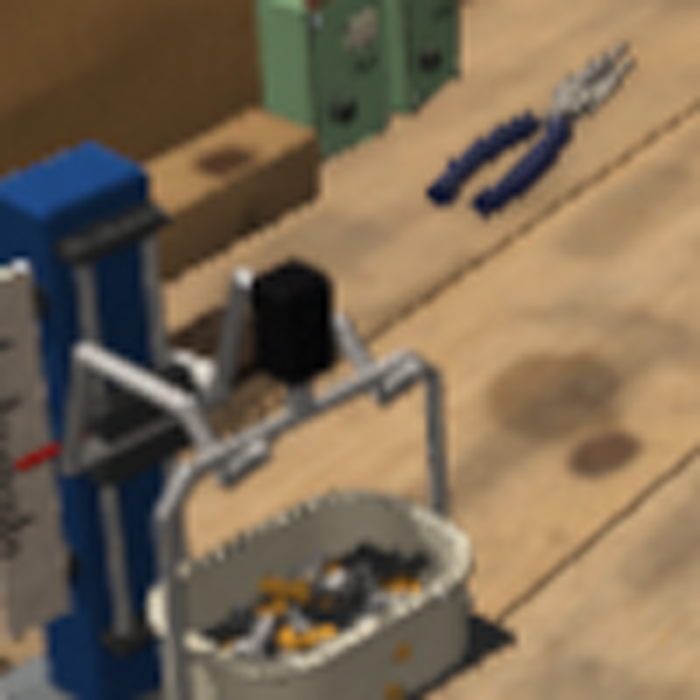

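View pics/fin2.png

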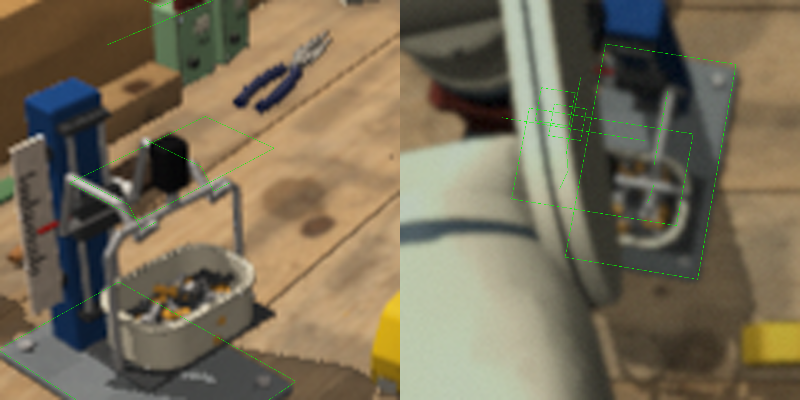

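Hanging still in both notches, hand clear. Handing in.

```bash
python3 -c "
from workcell import workorder
print(workorder.close_job())"
```

```text
the job is handed in; nothing more can be done
None
```

The carrier is hanging by its bar in both notches of the blue scale's hook, and I handed the job in at about 32 s of the 72 s allowed.

- **Lift:** I took the carrier by its grip with the jaws along its x, and read a weight of about 5.5 N.
- **Hang:** I brought it in from the front with the bar about 38 mm above the seat and lowered it at no more than about 50 mm/s before the hook took any load, and 24 mm/s after. I held on until the hand bore about 0.1 N or less vertically, with the hook about 48 mm down.
- **Trouble on the way:** With the bar in the notches, the hand pushed sideways by up to about 4 N. I nudged it by fractions of a millimetre until that fell to about 0.3 N, then opened the jaws.
- **Last checks:** The pointer and carrier look the same in the pictures just after release and after the hand had gone up 150 mm. Two pictures about 0.9 s apart after that show no movement. I did not measure the pointer's speed during release, only the pictures after it.
- **Other things:** I stayed clear of the tape measure, sanding block and screwdriver, but did not check their positions again at the end.

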